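# Turn the pickle press dish over the open crock

## Robot

A 6-joint arm with a two-finger parallel gripper is mounted at the origin on the work surface. World frame = base frame: x ahead of the robot, y to its left, z up, the work surface at z = 0. Lengths are in m, angles in rad, forces in N, time in s.
With the tool pointing down it reaches from about 0.275 to 0.875 m from the base axis. Payload 12.5 kg.
Tool frame: the origin (TCP) lies on the centre line of the jaws, within the pads' length; the fingertips stand r.finger_overhang ahead of it and the grasp point (between the pads) lies 3 mm ahead of it (r.finger_overhang is the distance from the TCP to the fingertips, in m); z points along the fingers, y is the line along which they close (so a half turn about z gives the same grasp; the last joint's range is limited). The gripper opens to 85 mm and grips with 20 to 120 N. Pads are 22 mm wide; open, the fingers measure 114 mm over their backs; the gripper's body (76 mm by 85 mm) begins 54 mm behind the grasp point. The pads swing forward as they close: fully open they stand 13 mm farther back than shut.
Start: joints at [-1.349, 0.351, 1.652, -0, 1.139, -0.085], TCP at [0.166, -0.524, 0.253] pointing down, gripper open.
Joint ranges: [-2.75, 2.75], [-0.79, 2.1], [0.01, 2.65], [-1.57, 4.71], [0.07, 3.14], [-2.87, 2.87]. Speed limits (rad/s): [2.22, 2.22, 2.79, 3.14, 3.14, 3.14].

## Interface

Orientations are given as a unit quaternion [x, y, z, w].
In Python, from cell import r, optics gives the robot as it stands. The module is installed in compiled form; this text tells all that it offers. Calls block until the motion is done:
- r.move_to(position, orientation): joint-space move of the TCP to a pose.
- r.move_linear(position, rot=None, vel=0.15): straight line of the TCP; rot=None keeps the orientation; vel is the mean speed in m/s.
- r.set_joints(angles): joint-space move.
- r.set_gripper(opening, squeeze=None): opening from 0.0 (shut) to 1.0 (fully open); squeeze is the grip in N (None keeps the last); returns when the fingers have stopped.
- r.sleep(seconds).
- r.inverse_kinematics(position, orientation): joint angles nearest the present ones, or None.
- optics.get_image(name): name is "side" or "top" or "wrist"; returns a dict with "pixels" (480x640x3 uint8, red, green, blue), "depth" (480x640 float32, m along the optical axis (not along the pixel's ray), 0 where there is no reading), "fx", "fy", "cx", "cy" (pixels), "camera_from_world" (4x4, takes a point from world to camera coordinates); the wrist camera has in their place "mount" (4x4, takes a point from camera to tool coordinates, whose origin is the TCP and whose axes are the flange's). Camera axes: x right, y down, z forward; pixel columns grow to the right and rows downward; lengths in m; the calibration is good to about 2 mm. A picture is of the moment at which its call begins: read the wrist's pose just before it.
A pose or a line that the arm cannot do raises r.PlanningError and nothing moves.
- r.hand_in(): hands the job in; it is judged then, once.
Readings, each from a call of its own:
- r.current_t(): time.
- r.current_q(): joint angles.
- r.current_qvel(): joint speeds.
- r.current_effort(): joint torques, N m.
- r.current_tool_pos(): TCP position.
- r.current_ee_rot(): TCP orientation.
- r.current_contact_force(): force on the tool from outside, world axes, zero at the start.
- r.current_torque(): the same for the moment, N m.
- r.current_opening(): opening from 0.0 (shut) to 1.0 (fully open).
- r.current_finger_force(): force on a finger pad.
Only numpy, scipy, OpenCV 4.12 (cv2) and the standard library are available. Lean on these libraries where they do the work, as an engineer would, in place of code of your own. Each camera call takes 0.05 s, during which the arm holds its last target. There are 200 camera calls.

## Task

Stand the crock's hinged lid upright first. Then lift the steel press dish by its arched handle and, keeping it level so that the loose ball stays in the middle, give it about a quarter turn so that its two ears line up with the two notches in the crock's rim; finish while still holding it there, steady and level, centred over the crock a few centimetres above the rim and touching nothing else. Leave the jars and the green lid where they are.

Things in the scene. Friction and masses are not known exactly. Their poses are not given: they have to be found in the camera images.
- crock: Round open ceramic crock, white with blue rim, fixed to the counter: 130 mm outer diameter, 110 mm tall, wall 8 mm. Origin at the centre of its underside, z up. Two rim notches, about 29 mm wide and 12 mm deep, at its +y and -y sides: the line through them is parallel to the lid's hinge. The hinge is at its +x side, away from the robot (within 0.2 rad).
- crock_lid (a joint): Angle of the crock's lid, rad: 0 = shut and level, 1.57 = upright, stop at 2.0. Starts at 0.15 to 0.7. The hinge is stiff: the lid stays where it is left and takes about 3 to 4 N at the tab to move. The lid is a white ceramic disc 134 mm across, 8 mm thick, with a blue disc on its outer face.
- lid_hinge (a point): Point on the lid's hinge axis (which is the crock's y axis direction), 68 mm from the crock's centre on its +x side and 113 mm above the counter. Its own x, y, z axes turn with the lid: at lid angle 0 they are the crock's.
- lid_tab (a point): Grip point on the red pull tab at the lid's free edge: a flat bar 14 mm wide (along the hinge), 8 mm thick, jutting 46 mm from the lid's edge, 19 mm beyond this point. At lid angle a it lies 162*cos(a) mm towards the crock's -x and 162*sin(a) mm above the hinge (within 4 mm). Can be pinched across its width from above and swung with the gripper kept pointing down.
- dish: Loose steel press dish, about 0.24 kg, on the counter: round, 109 mm across, rim 24 mm tall, inside a shallow 8 degree cone. Origin: centre of its underside, z up. Flat ears 16 mm wide reach 65 mm from the centre at its +x and -x; a wire arch rises from them over the dish to a dark wooden grip. At the start its x axis is within 0.35 rad of the crock's x axis. It is the same either way round.
- dish_grip (a point): Centre of the dish's dark wooden grip, 88 mm above the dish's underside straight over its centre. The grip is a flat-sided bar 62 mm long (along the dish's x axis), 14 mm wide (dish's y) and 16 mm tall, free on all sides; the ball's top is 50 mm below this point.
- ball: Loose blue glazed ceramic ball, 30 mm diameter, 36 g, lying in the middle of the dish. Origin at its centre. It is free to roll.
- jar_a: Closed glass jar with a red cap, 76 mm across, 125 mm tall, standing between and beyond the dish and the crock. Leave alone. Origin at the centre of its underside.
- jar_b: Closed amber glass jar with a yellow cap, 72 mm across, 115 mm tall, far to the left. Leave alone. Origin at the centre of its underside.
- green_lid: Green silicone lid lying flat, 90 mm across, 22 mm tall with its knob, near the robot. Leave alone. Origin at the centre of its underside.
Things that resemble listed ones, but are neither listed nor needed, are in the scene too. Leave any pink or purple look-alike of the dish alone. Of the things that look like the ball, the smaller one is meant.

How it is judged:
On the way, in this order (a step that is already met when the one before it is completed fails the run):
1. the crock's lid stands upright (80 to 100 degrees open) while the dish still stands on the counter (value of joint crock_lid between 1.4 and 1.75 rad and height (world z) of dish below 0.01 m), for 0.2 s.
2. the dish is held up clear of the counter by the fingers, level (height (world z) of dish above 0.04 m and contact force between dish and the fingers above 1 N and angle between dish's own z axis and vertical below 0.15 rad), for 0.2 s.
At the end, for the whole second after the job is handed in: Lid at 1.40-1.75 rad. Dish held by fingers only, still, tilt < 0.09 rad, underside 15-80 mm above the rim, within 18 mm of the crock axis, ears within 0.12 rad of the notch line, ball within 12 mm of its middle, no contact with crock or lid. Jars, green lid moved < 20 mm (value of joint crock_lid between 1.4 and 1.75 rad and horizontal distance between dish and crock below 0.018 m and z of dish in the frame of crock between 0.125 and 0.19 m and angle between the x axis of dish and the y axis of crock, either way round below 0.12 rad and angle between dish's own z axis and vertical below 0.09 rad and horizontal distance between ball and dish below 0.012 m and z of ball in the frame of dish between 0.012 and 0.032 m and linear speed of dish below 0.02 m/s and linear speed of ball below 0.04 m/s and contact force between dish and the fingers above 1 N and contact force between dish and crock below 0.2 N and distance of each of jar_a, jar_b, green_lid from where it was at the start of the episode below 0.02 m); the arm keeps its last pose, push and grip.
It fails at once if the ball rolls more than 25 mm from the middle of the dish (horizontal distance between ball and dish above 0.025 m).
It fails at once if the dish is tipped more than 0.25 rad (angle between dish's own z axis and vertical above 0.25 rad).
It fails at once if a jar or the green lid is pushed away or tipped (distance of any of jar_a, jar_b, green_lid from where it was at the start of the episode above 0.02 m or angle between any of jar_a, jar_b, green_lid's own z axis and vertical above 0.3 rad).
It also fails if it takes over 64 s, if anything falls off the work surface, if the arm or the gripper's body presses on something with over 40 N, if the wrist force passes 120 N, or if a joint passes its speed limit or range.

## Working session

There is one attempt and no reset: what is moved stays moved. The work goes in short steps, each a Python script; the robot and the scene stay as the last script left them, time stands still between calls to the robot, and variables do not carry over. Pictures are saved under pics/ and viewed, at most 10 in all, crops included, and the job is handed in when it is done.

```bash
mkdir -p pics; ls
cat > h.py <<'E'
import numpy as np, cv2
from cell import r, optics
from scipy.spatial.transform import Rotation as R
def cam(n):
    p=r.current_tool_pos(); q=r.current_ee_rot(); d=optics.get_image(n)
    if n=='wrist':
        T=np.eye(4); T[:3,:3]=R.from_quat(q).as_matrix(); T[:3,3]=p
        d['wc']=T@np.array(d['mount'])
    else: d['wc']=np.linalg.inv(np.array(d['camera_from_world']))
    return d
def pts(d):
    v,u=np.mgrid[:480,:640]; z=d['depth']
    P=np.stack([(u-d['cx'])/d['fx']*z,(v-d['cy'])/d['fy']*z,z],-1)
    return P@d['wc'][:3,:3].T+d['wc'][:3,3]
def ray(d,u,v,h):
    k=d['wc'][:3,:3]@np.array([(u-d['cx'])/d['fx'],(v-d['cy'])/d['fy'],1]); o=d['wc'][:3,3]
    return o+k*(h-o[2])/k[2]
def save(d,n): cv2.imwrite('pics/'+n,d['pixels'][...,::-1])
E
python3 - <<'E'
from h import *
for n in ['top','side']:
    d=cam(n); save(d,n+'0.png'); np.savez(n+'0.npz',P=pts(d),rgb=d['pixels'],wc=d['wc'],k=[d['fx'],d['fy'],d['cx'],d['cy']],depth=d['depth']); print(n,d['wc'][:3,3],d['wc'][:3,2])
print(r.current_tool_pos(),r.current_ee_rot(),r.finger_overhang)
E
```

```text
pics
top [0.34422904 0.02227178 1.57270405] [ 0.13932188 -0.00189414 -0.99024534]
side [ 0.34016911 -0.50991604  0.80469208] [ 0.23128756  0.58471491 -0.77756963]
[ 0.16607779 -0.52404827  0.25282579] [ 9.88257867e-01  1.52794423e-01 -2.42661478e-05 -5.01019656e-04] 0.022
```

View pics/top0.png

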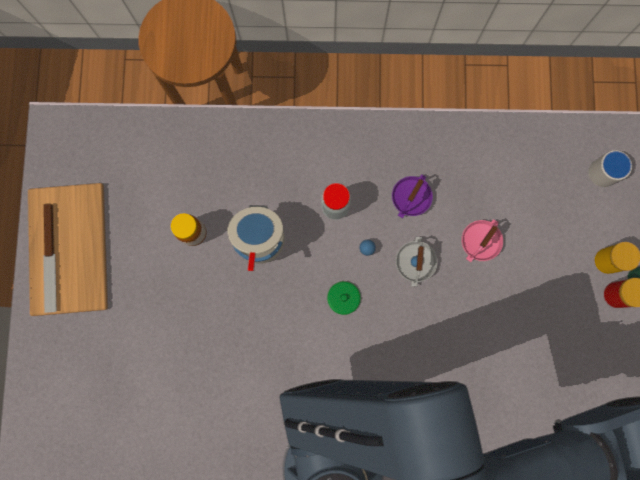

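View pics/side0.png

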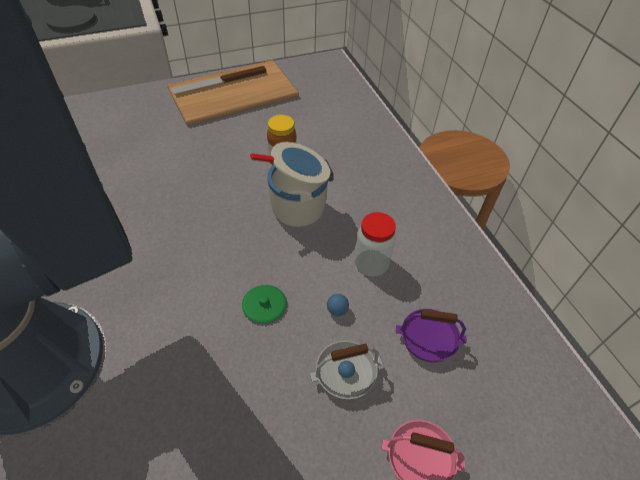

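The top view has the steel dish at (416,261), with the small ball in it at (415,262). Things that could be mistaken for them are the purple dish (412,196), the pink dish (483,240) and the larger loose ball (367,247). I choose the steel dish. The crock is at (255,235), with its red tab at (251,262). jar_a is at (336,198), jar_b at (187,228) and the green lid at (344,297).

Run:
```python
import numpy as np, cv2
for n,b in [('top',dict(crock=(220,195,292,280),dish=(385,225,445,295),green=(320,275,370,320),jara=(315,175,360,225),jarb=(165,205,210,250))),('side',dict(crock=(240,135,340,230),dish=(300,330,390,405)))]:
    f=np.load(n+'0.npz'); P=f['P']; rgb=f['rgb']; hsv=cv2.cvtColor(rgb,cv2.COLOR_RGB2HSV).astype(int); H,S,V=hsv[...,0],hsv[...,1],hsv[...,2]
    z=P[...,2]; ok=f['depth']>0
    def box(k):
        m=np.zeros(z.shape,bool); x0,y0,x1,y1=b[k]; m[y0:y1,x0:x1]=1; return m&ok
    c=box('crock')
    red=c&((H<6)|(H>174))&(S>170)&(z>.12)
    Q=P[red]; print(n,'tab',red.sum(),Q.min(0).round(3),Q.max(0).round(3),Q.mean(0).round(3))
    blue=c&(H>95)&(H<120)&(S>90)&(z>.125)
    nn,lab,st,ce=cv2.connectedComponentsWithStats(blue.astype('uint8')); i=1+st[1:,4].argmax()
    Q=P[lab==i]; 
    for _ in range(3):
        m=Q.mean(0); U,s,Vt=np.linalg.svd(Q-m,full_matrices=False); nv=Vt[2]*np.sign(Vt[2][2]); e=np.abs((Q-m)@nv); Q=Q[e<.006]
    print('lid disc',len(Q),Q.min(0).round(3),Q.max(0).round(3),m.round(3),nv.round(3),'ang',np.arccos(nv[2]),'az of -n',np.arctan2(-nv[1],-nv[0]))
    d=box('dish')
    g=d&(z>.07)&(z<.12); Q=P[g]; 
    if len(Q): 
        m=np.median(Q,0);w=np.linalg.svd((Q-Q.mean(0))[:,:2],full_matrices=False)[2][0]; print('grip',len(Q),m.round(3),Q.min(0).round(3),Q.max(0).round(3),w)
    g=d&(z>.016)&(z<.03);Q=P[g]; (cx,cy),rr=cv2.minEnclosingCircle(Q[:,:2].astype('float32')); print('rim',len(Q),cx,cy,rr)
    for k in b:
        q=P[box(k)]; q=q[q[:,2]>.015]; print(k,q.min(0).round(3),q.max(0).round(3))
    big=cv2.resize(rgb[slice(*( (225,295) if n=='top' else (330,405))),slice(*((380,450) if n=='top' else (300,390)))],None,fx=5,fy=5,interpolation=2)
    cv2.imwrite(f'pics/crop_{n}.png',big[...,::-1])
```

```text
top tab 92 [0.481 0.193 0.17 ] [0.524 0.206 0.194] [0.502 0.199 0.182]
lid disc 798 [0.548 0.155 0.126] [0.626 0.241 0.169] [0.586 0.198 0.148] [ 0.402 -0.008  0.916] ang 0.41331299066799587 az of -n 3.1216715316972503
grip 183 [ 0.527 -0.21   0.093] [ 0.479 -0.221  0.073] [ 0.576 -0.202  0.101] [-0.99614795  0.08768844]
rim 347 0.5284457206726074 -0.21094584465026855 0.06516491621732712
crock [0.481 0.131 0.015] [0.652 0.262 0.194]
dish [ 0.465 -0.266  0.015] [ 0.592 -0.158  0.101]
green [ 0.39  -0.058  0.015] [0.45  0.007 0.033]
jara [ 0.638 -0.035  0.016] [0.71  0.037 0.133]
jarb [0.562 0.342 0.015] [0.632 0.412 0.123]
side tab 124 [0.481 0.19  0.168] [0.526 0.207 0.192] [0.503 0.197 0.182]
lid disc 710 [0.548 0.154 0.129] [0.628 0.24  0.166] [0.586 0.197 0.149] [ 0.395 -0.01   0.919] ang 0.4058564370541415 az of -n 3.117364049592584
grip 459 [ 0.525 -0.213  0.094] [ 0.479 -0.221  0.071] [ 0.575 -0.202  0.1  ] [-0.99458155  0.10395934]
rim 703 0.5284411311149597 -0.20985575020313263 0.06540198624134064
crock [0.481 0.129 0.015] [0.652 0.388 0.192]
dish [ 0.463 -0.264  0.015] [ 0.594 -0.156  0.1  ]
```

View pics/crop_top.png

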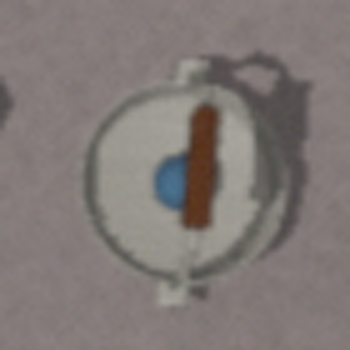

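The crop confirms the steel dish with the small blue ball in it, wooden grip on top and ears at the crop's top and bottom. Next: a close look above the tab.

```bash
cat >> h.py <<'E'
def Q(psi): return [np.cos(psi/2),np.sin(psi/2),0,0]
E
python3 - <<'E'
from h import *
print(np.array(cam('wrist')['mount']).round(3), r.current_t())
for p,s in [((.4975,.199,.181),-.02),((.646,.196,.278),-.02),((.528,-.211,.091),-.096),((.578,.197,.25),1.551),((.578,.197,.25),-1.59)]:
    q=r.inverse_kinematics(p,Q(s)); print(p,s,None if q is None else np.round(q,2))
r.set_gripper(0.6,30)
r.move_to([.4975,.199,.26],Q(-.02))
d=cam('wrist'); save(d,'w1.png'); P=pts(d); hsv=cv2.cvtColor(d['pixels'],cv2.COLOR_RGB2HSV); H,S=hsv[...,0],hsv[...,1]
m=((H<6)|(H>174))&(S>170)&(P[...,2]>.15)&(d['depth']>0)&(abs(P[...,1]-.2)<.05); q=P[m]
print(m.sum(),q.min(0),q.max(0),np.percentile(q,[2,50,98],axis=0).round(4)); print(r.current_tool_pos(),r.current_t())
E
```

```text
[[-0.    -0.959 -0.283  0.071]
 [ 1.    -0.    -0.001 -0.   ]
 [ 0.001 -0.283  0.959 -0.12 ]
 [ 0.     0.     0.     1.   ]] 0.15
(0.4975, 0.199, 0.181) -0.02 [ 0.29  0.41  1.76 -0.    0.97  1.88]
(0.646, 0.196, 0.278) -0.02 [ 0.23  0.56  1.26 -0.    1.32  1.82]
(0.528, -0.211, 0.091) -0.096 [-0.46  0.6   1.72 -0.    0.82  1.2 ]
(0.578, 0.197, 0.25) 1.551 [ 0.25  0.46  1.49 -0.    1.19  0.27]
(0.578, 0.197, 0.25) -1.59 None
1657 [0.48163505 0.15943151 0.17080722] [0.52572458 0.21217652 0.31054309] [[0.4828 0.1942 0.1729]
 [0.5036 0.2008 0.1823]
 [0.5247 0.2074 0.1914]]
[0.4977111  0.19849622 0.25996933] 3.4333
```

View pics/w1.png

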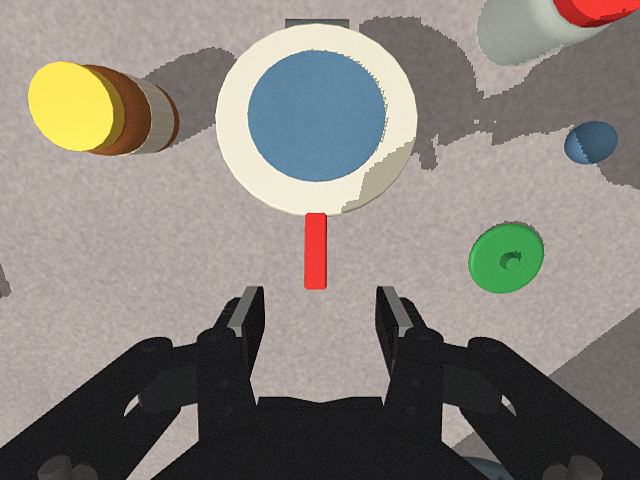

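The wrist view has the red tab centred between the pads at (316,250), with jar_b and the green lid well clear. I'll pinch the tab and swing it.

```bash
python3 - <<'E'
from h import *
r.move_linear([.4975,.2,.181],vel=.12)
r.set_gripper(0,35)
print('grip',r.current_opening(),r.current_finger_force(),r.current_contact_force())
for a in np.linspace(.41,1.60,10)[1:]:
    x=.646-.162*np.cos(a); z=.113+.162*np.sin(a)+.003
    r.move_linear([x,.2-.02*(x-.4975),z],vel=.1)
    print(round(a,2),np.round(r.current_contact_force(),1),round(r.current_opening(),3),round(r.current_t(),2))
d=cam('side'); save(d,'side1.png'); d=cam('top'); P=pts(d); save(d,'top1.png')
E
python3 -c "
import cv2,numpy as np
a=cv2.imread('pics/side1.png');cv2.imwrite('pics/s1c.png',cv2.resize(a[40:280,180:440],None,fx=2,fy=2))"
```

```text
grip 0.15063728115821107 36.11570656299591 [-0.67709175  6.92746103  1.19634315]
0.54 [0.3 7.4 0.8] 0.156 5.02
0.67 [1.2 6.5 0.8] 0.153 5.38
0.81 [0.2 5.8 0.9] 0.152 5.75
0.94 [ 1.8  5.6 -0.5] 0.157 6.12
1.07 [ 1.4  4.3 -0.6] 0.16 6.48
1.2 [ 0.2  5.8 -2.6] 0.158 6.85
1.34 [ 1.1  5.8 -2.1] 0.151 7.22
1.47 [-0.1  5.1 -2.1] 0.151 7.58
1.6 [ 1.1  5.1 -1.5] 0.157 7.95
```

View pics/s1c.png

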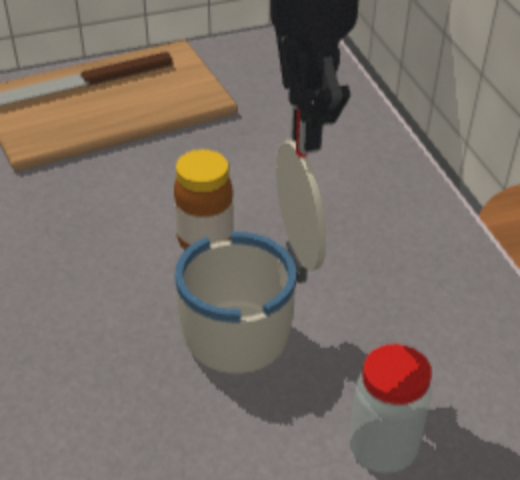

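The crop shows the lid standing upright, with the tab between the fingers at (303,135) and the crock rim and notches now visible at (235,275). I'll release, measure the rim and lid, then look above the dish.

Run:
```python
from h import *
r.set_gripper(.5); p=r.current_tool_pos(); r.move_linear([p[0],p[1],p[2]+.08],vel=.15)
r.move_to([.528,-.211,.20],Q(-.096)); 
for n in ['top','side']:
    d=cam(n); P=pts(d); hsv=cv2.cvtColor(d['pixels'],cv2.COLOR_RGB2HSV).astype(int); H,S=hsv[...,0],hsv[...,1]; z=P[...,2]; c=(abs(P[...,0]-.58)<.13)&(abs(P[...,1]-.197)<.09)&(d['depth']>0)
    b=c&(H>95)&(H<125)&(S>90)&(z>.1)&(z<.118)&(P[...,0]<.645); q=P[b]
    A=np.c_[2*q[:,:2],np.ones(len(q))]; s=np.linalg.lstsq(A,(q[:,:2]**2).sum(1),rcond=None)[0]
    print(n,'rim',len(q),s[:2].round(4),np.sqrt(s[2]+s[0]**2+s[1]**2).round(4))
    # notches: rim-radius azimuths lacking blue
    az=np.degrees(np.arctan2(q[:,1]-s[1],q[:,0]-s[0])); h=np.histogram(az,72,(-180,180))[0]; print('gaps',[int(-177.5+5*i) for i in np.where(h<=1)[0]])
    l=c&(z>.14)&(z<.24)&(P[...,0]>.6)&(S<110)&((H<90))
    q=P[l]; 
    if len(q)>30:
        for _ in range(4):
            m=q.mean(0); nv=np.linalg.svd(q-m,full_matrices=False)[2][2]; q=q[abs((q-m)@nv)<.005]
        nv*=np.sign(nv[0]); print('lid',len(q),m.round(3),nv.round(3),'angle',np.arctan2(nv[0],nv[2]),'yaw',np.arctan2(nv[1],nv[0]))
    t=c&((H<6)|(H>174))&(S>170)&(z>.24); q=P[t]; print('tab',len(q),q.mean(0).round(3) if len(q) else '')
d=cam('wrist'); save(d,'w2.png'); P=pts(d); z=P[...,2]; hsv=cv2.cvtColor(d['pixels'],cv2.COLOR_RGB2HSV).astype(int)
g=(z>.088)&(z<.106)&(abs(P[...,0]-.528)<.05)&(abs(P[...,1]+.211)<.03)&(d['depth']>0)&(hsv[...,1]>90)&(hsv[...,0]<20); q=P[g]
(c,sz,an)=cv2.minAreaRect(q[:,:2].astype('float32')); w=np.linalg.svd((q-q.mean(0))[:,:2],full_matrices=False)[2][0]; w*=np.sign(w[0])
print('grip',g.sum(),c,sz,np.arctan2(w[1],w[0]),np.median(q[:,2]),r.current_t(),r.current_tool_pos())
```

```text
top rim 351 [0.5773 0.197 ] 0.0611
gaps [-102, -97, -92, -87, -82, 77, 82, 87, 92, 97, 102]
lid 469 [0.644 0.193 0.195] [ 1.    -0.021  0.008] angle 1.5632558229827438 yaw -0.02110985509699832
tab 35 [0.643 0.195 0.283]
side rim 0 [0. 0.] 0.0
gaps [-177, -172, -167, -162, -157, -152, -147, -142, -137, -132, -127, -122, -117, -112, -107, -102, -97, -92, -87, -82, -77, -72, -67, -62, -57, -52, -47, -42, -37, -32, -27, -22, -17, -12, -7, -2, 2, 7, 12, 17, 22, 27, 32, 37, 42, 47, 52, 57, 62, 67, 72, 77, 82, 87, 92, 97, 102, 107, 112, 117, 122, 127, 132, 137, 142, 147, 152, 157, 162, 167, 172, 177]
tab 14 [0.644 0.194 0.293]
grip 1535 (0.52791428565979, -0.20956051349639893) (0.013316985219717026, 0.060634881258010864) -0.09581577973724047 0.09557865288266848 10.9417 [ 0.52852105 -0.21043297  0.20021097]
```

View pics/w2.png

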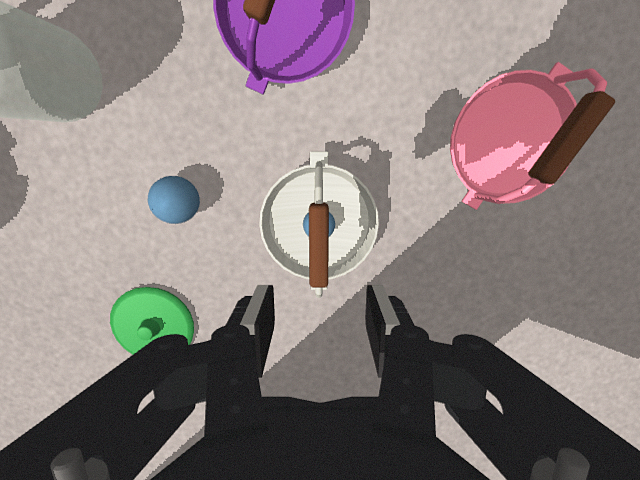

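The wrist view has the wooden grip at (318,245), centred and aligned between the pads, with the ball at (318,222) in the middle of the dish. Both look-alikes are clear. I'll grip and lift gently.

Run:
```python
from h import *
r.move_linear([.528,-.210,.091],rot=Q(-.096),vel=.08)
r.set_gripper(0,80); print(r.current_opening(),r.current_finger_force(),r.current_contact_force())
r.move_linear([.528,-.210,.15],vel=.04); r.sleep(.4)
print(r.current_contact_force(),r.current_torque(),r.current_t())
r.move_linear([.528,-.210,.27],vel=.07); r.sleep(.3)
d=cam('side'); save(d,'side2.png'); P=pts(d); m=(d['depth']>0)&(abs(P[...,0]-.528)<.07)&(abs(P[...,1]+.21)<.07)&(P[...,2]>.12)&(P[...,2]<.25)
ys,xs=np.where(m); print(xs.min(),xs.max(),ys.min(),ys.max())
a=cv2.imread('pics/side2.png')[max(0,ys.min()-40):ys.max()+40,max(0,xs.min()-40):xs.max()+40]; cv2.imwrite('pics/s2c.png',cv2.resize(a,None,fx=2.5,fy=2.5))
```

```text
0.1463681956097584 78.71212005615234 [-0.78487382  4.02134587  5.50210695]
[-0.35514789 -0.70762266 -3.31507408] [-0.00509008  0.01064814 -0.06996685] 14.8583
312 398 287 353
```

View pics/s2c.png

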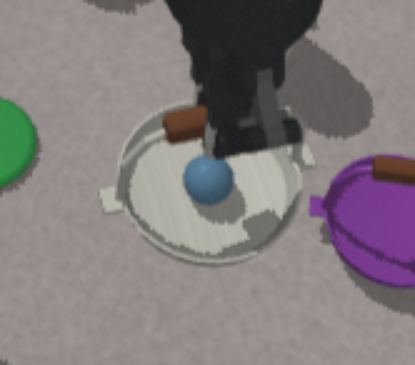

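The lift is clean: the dish is level and the ball is central at crop pixel (208,180). Now I carry it across with the quarter turn.

Run:
```python
from h import *
for k in range(1,2): r.move_linear([.535,0.0,.275],rot=Q(1.55),vel=.05)
r.sleep(.3); print(r.current_t(),r.current_ee_rot())
r.move_linear([.5773,.197,.275],vel=.06); r.move_linear([.5773,.197,.245],vel=.03); r.sleep(.5)
print(r.current_tool_pos(),r.current_ee_rot(),r.current_t(),r.current_finger_force(),r.current_contact_force())
for n in ['top','side']:
    d=cam(n); save(d,n+'3.png'); P=pts(d); m=(d['depth']>0)&(np.hypot(P[...,0]-.5773,P[...,1]-.197)<.08)&(P[...,2]>.163)&(P[...,2]<.185)&(P[...,0]<.636); q=P[m]
    hsv=cv2.cvtColor(d['pixels'],cv2.COLOR_RGB2HSV).astype(int)
    if len(q)>20: c,rr=cv2.minEnclosingCircle(q[:,:2].astype('float32')); e=q[q[:,1]>.197+.057]; f=q[q[:,1]<.197-.057]; print(n,len(q),c,rr,'ears',e.mean(0),f.mean(0),len(e),len(f))
    b=(hsv[...,0]>95)&(hsv[...,0]<125)&(hsv[...,1]>90)&(P[...,2]>.16)&(P[...,2]<.2)&(P[...,0]<.62)&(P[...,0]>.52)&(abs(P[...,1]-.197)<.05); print('ball',b.sum(),P[b].mean(0),P[b].max(0))
a=cv2.imread('pics/side3.png'); cv2.imwrite('pics/s3c.png',cv2.resize(a[40:280,180:440],None,fx=2.3,fy=2.3))
```

```text
21.725 [ 7.14445684e-01  6.99690907e-01 -6.55034076e-06 -3.18699753e-06]
[0.57731106 0.19698885 0.24500819] [ 7.14425952e-01  6.99711054e-01 -3.90853249e-06  5.34290240e-06] 26.8833 77.92840361595154 [ 0.79250831  0.39945276 -2.29013924]
top 90 (0.5759880542755127, 0.19626320898532867) 0.06490582972764969 ears [0.57602143 0.25687682 0.17630747] [0.57639879 0.13529037 0.17671181] 12 28<stdin>:10: RuntimeWarning: Mean of empty slice.
  ret = um.true_divide(
Traceback (most recent call last):
ValueError: zero-size array to reduction operation maximum which has no identity
```

Run:
```python
from h import *
d=cam('side'); save(d,'side3.png'); a=cv2.imread('pics/side3.png'); cv2.imwrite('pics/s3c.png',cv2.resize(a[40:280,180:440],None,fx=2.3,fy=2.3))
```

```text
(no output)
```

View pics/s3c.png

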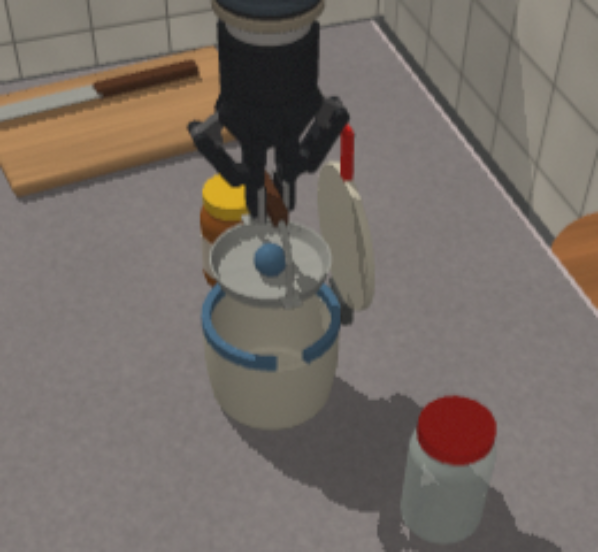

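The dish sits level above the crock with the ball central at (270,260), the near ear over the near notch at (290,300-355), and the lid still upright. Handing in.

```bash
python3 -c "
from h import *
print(r.hand_in(), r.current_t())"
```

```text
the job is handed in; nothing more can be done
the job is handed in; nothing more can be done
```

I handed the job in with the lid upright (about 1.56 rad) and the dish held level about 4 cm above the rim, centred within about 2 mm with its ears on the notch line and the ball in the middle; no verdict was shown.

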